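Show the amber sugar lump to the stall's video camera

TASK

A customer on a video call wants to see the amber lump of rock sugar: pick it out of the tray by its narrow sides, keeping the fingers off its brittle crystals, and hold it up in the middle of the camera's picture, about 20 cm in front of the lens, right way up, with the crystal face square to the lens (the lens looks down at a slant, so lean the lump back to match). Finish while still holding it there, steady in the air; leave the camera, the other two lumps, the red bowl and the hammer as they are.

Things in the scene. Friction and masses are not known exactly. Their poses are not given: they have to be found in the camera images.
- amber: The lump to show: dark amber rock sugar, about 200 g, a slab standing upright in the tray, 96 mm high. Origin: centre of its underside, z up; x points out of the crystal-studded broad face; the other broad face (-x) is flat with a pale crust. The narrow sides, y = +-26 mm, are flat from 3 to 83 mm up; the slab is 28 mm thick (x = +-14 mm), its lowest 22 mm reach x = +19 mm.
- amber_face (a point): The middle of the amber lump's crystal face: 20 mm in front (+x) of the lump's mid-plane and 48 mm above its underside; same axes as the lump.
- amber_left (a point): The middle of the amber lump's +y narrow side: 26 mm from the mid-plane, 48 mm above its underside; same axes as the lump.
- amber_crystals: The studded crystals on the amber lump's +x face, part of the lump, same origin and axes: they cover y = +-21 mm, 17 to 83 mm up, and stand out from x = 14 to about 20 mm, single tips a little further. Not to be touched by the fingers.
- pale: Another lump of the same shape and size, pale yellow, standing in the tray, its axes as for the amber one. Leave alone.
- white: Another lump of the same shape and size, whitish, standing in the tray, its axes as for the amber one. Leave alone.
- tray: Low wooden tray, 170 mm (x) by 370 mm (y), walls 30 mm high and 8 mm thick, floor 8 mm thick, fixed to the table; the three lumps stand in a row along its y axis, about 108 mm apart. Origin: centre of its underside.
- lens (a point): Front centre of the lens (black barrel, radius 19 mm) of a grey camera head on a fixed column stand, 200 to 270 mm above the table; height and tilt, held by friction, differ each time. The lens looks along its -x, z is up in the picture; the look slants down 0.1 to 0.4 rad. The lump is held right when its axes are parallel to these (x to x, z to z) and amber_face is 200 mm along -x.
- bowl: Red plastic bowl, rim radius 95 mm, 70 mm high, standing on the table. Origin: centre of its underside. Leave alone.
- hammer: Small hammer, 240 mm long, lying on the table along its own x. Origin: middle of its underside. Leave alone.

How it is judged (in metres and radians):
On the way:
1. the amber lump is gripped and lifted clear of the tray (height (world z) of amber above 0.05 m and contact force between the fingers and amber above 1 N and contact force between amber and tray below 0.1 N), for 0.2 s.
At the end, for the whole second after the job is handed in: Amber lump held still in the air by the gripper alone; crystal face 165-235 mm from the lens, its middle within 20 mm of the line of sight, facing the lens and upright in its picture within 0.2 rad; camera moved under 15 mm, other lumps under 25, bowl and hammer under 30 (x of amber_face in the frame of lens between -0.235 and -0.165 m and y of amber_face in the frame of lens between -0.02 and 0.02 m and z of amber_face in the frame of lens between -0.02 and 0.02 m and angle between the x axis of amber and the x axis of lens, either way round below 0.2 rad and angle between the z axis of amber and the z axis of lens, either way round below 0.2 rad and y of amber_left in the frame of lens above 0.003 m and angle between amber's own z axis and vertical below 0.8 rad and height (world z) of amber above 0.06 m and contact force between the fingers and amber above 1 N and contact force between amber and tray below 0.1 N and contact force between amber and pale below 0.1 N and contact force between amber and white below 0.1 N and contact force between amber and bowl below 0.1 N and contact force between amber and hammer below 0.1 N and linear speed of amber below 0.03 m/s and angular speed of amber below 0.15 rad/s and distance of lens from where it was at the start of the episode below 0.015 m and distance of each of pale, white from where it was at the start of the episode below 0.025 m and distance of each of bowl, hammer from where it was at the start of the episode below 0.03 m); the arm keeps its last pose, push and grip.
It fails at once if the fingers press on the brittle crystals of the amber lump (contact force between the fingers and amber_crystals above 1 N).
It fails at once if another lump is shifted or knocked over (distance of any of pale, white from where it was at the start of the episode above 0.025 m or angle between any of pale, white's own z axis and vertical above 0.4 rad).
It fails at once if the camera is pushed out of its setting (distance of lens from where it was at the start of the episode above 0.015 m).
It fails at once if the bowl or the hammer is shifted (distance of any of bowl, hammer from where it was at the start of the episode above 0.03 m).
It also fails if it takes over 32 s, if anything falls off the work surface, if the arm or the gripper's body presses on something with over 40 N, if the wrist force passes 120 N, or if a joint passes its speed limit or range.

ROBOT

A 6-joint arm with a two-finger parallel gripper is mounted at the origin on the work surface. World frame = base frame: x ahead of the robot, y to its left, z up, the work surface at z = 0. Lengths are in mm, angles in rad, forces in N, time in s.
With the tool pointing down it reaches from about 300 to 775 mm from the base axis. Payload 14.6 kg.
Tool frame: the origin (TCP) lies midway between the tips of the shut fingers; the grasp point (between the pads) lies 19 mm behind it; z points along the fingers, y is the direction in which the jaws open and shut (so a half turn about z gives the same grasp; the last joint's range is limited). The gripper opens to 94 mm and grips with 3 to 60 N. Pads are 16 mm wide; open, the fingers measure 119 mm over their backs; the gripper's body (75 mm by 177 mm) begins 78 mm behind the grasp point.
Start: joints at [-1.35, 0.3, 1.521, -0, 1.321, -0.067], TCP at [156.107, -527.371, 205.446] pointing down, gripper open.
Joint ranges: [-3.03, 3.03], [-0.79, 2.21], [0.23, 2.52], [-1.04, 4.18], [0, 3.07], [-2.55, 2.55]. Speed limits (rad/s): [2.22, 2.22, 2.57, 3.14, 3.14, 3.14].

INTERFACE

Orientations are given as [roll, pitch, yaw] about the fixed x, y, z axes, in that order (R = Rz(yaw) Ry(pitch) Rx(roll)).
In Python, from cell import manip gives the robot as it stands.
- The arm moves only by the tool play_rows, never from a script. Its argument "commands" is a list of rows, each an object of numbers: "x", "y", "z": the shift along the tool's x, y, z in m; "wx", "wy", "wz": the turn, a rotation vector about the tool's x, y, z in degrees; "grip": the opening, from 0 (shut) to 1 (fully open). In form: [{"x": .., "y": .., "z": .., "wx": .., "wy": .., "wz": .., "grip": ..}, ...]. A call has 1 to 20 rows; each row shifts and turns the commanded pose from where the row before left it, along the tool's axes as they then stand; what a row does not reach is not made up. A row lasts 1/8 s, in which the tool goes at most 62.5 mm and 10.7 degrees, less where a joint would pass 70% of its speed; a pose out of reach is approached as far as the arm can. A call is refused whole if a number of a shift passes 0.0625 or a number of a turn 10.7, either way. A call with a gripper value outside its range is refused whole. The fingers move at their own pace and stop on an object; "squeeze" is the grip in N (left out, the last holds). Time passes only in rows, so rows that do not move let the fingers close. It gives the time, the measured TCP pose, the force and the opening at its end, in the units of the state.
- manip.read_state(): the state, without advancing time (a new reading comes with each control period).
- manip.camera(name): name is "side" or "top"; returns (picture, depth): 384x512x3 uint8, red, green, blue; 384x512 float32, mm along the optical axis (not along the pixel's ray), 0 where there is no reading.
- manip.camera_info(name): a dict with "intrinsics" (3x3 intrinsics, pixels), "camera_from_world" (4x4, takes a point from world to camera coordinates). Camera axes: x right, y up, looking along -z (the intrinsics and any distortion apply to the point x, -y, -z); pixel columns grow to the right and rows downward; lengths in mm; the calibration is good to about 2 mm. A picture is of the moment at which its call begins. camera_info takes no time and is no camera call.
- manip.sign_off(): hands the job in, once; it reports no verdict.
The state is a dict: "clock": time; "joints": joint angles; "qd": joint speeds; "effort": joint torques, N m; "eef_pos": TCP position; "eef_rot": TCP orientation; "wrist_force": force on the tool from outside, world axes, zero at the start; "moment": the same for the moment, N m; "finger_gap": finger opening in mm.
Only numpy, scipy, OpenCV 4.12 (cv2) and the standard library are available. Lean on these libraries where they do the work, as an engineer would, in place of code of your own. Each camera call takes 0.05 s, during which the arm holds its last target.

## Working session

There is one attempt and no reset: what is moved stays moved. The work goes in short steps, Python scripts to look and compute and a tool call to move; the robot and the scene stay as the last step left them, time stands still between calls to the robot, and variables do not carry over. Pictures are saved under pics/ and viewed, and the job is handed in when it is done.

Besides the shell and the picture viewer there is one more tool, called after "Request:" by a JSON object that holds its "method" and its "body", one argument or row to a line. play_rows: Moves the arm, as the interface text tells. Its arguments: {"type":"object","properties":{"commands":{"type":"array"},"squeeze":{"type":"number"}},"required":["commands"]}

```bash
ls; mkdir -p pics
python3 - <<'E'
from cell import manip
import numpy as np, cv2
np.set_printoptions(precision=4,suppress=True)
print(manip.read_state())
for n in("side","top"):
    im,d=manip.camera(n); np.savez(f"{n}0.npz",im=im,d=d)
    cv2.imwrite(f"pics/{n}0.png",im[:,:,::-1]); i=manip.camera_info(n); print(n,i)
E
```

```text
pics
{'clock': 0.0, 'joints': array([-1.3496,  0.3005,  1.5216,  0.    ,  1.3207, -0.0666]), 'qd': array([ 0.0001, -0.0002,  0.002 , -0.001 , -0.0021, -0.0026]), 'effort': array([ -0.0022, -53.1799, -35.274 ,   0.0708,   0.0245,  -0.0001]), 'eef_pos': array([ 156.0393, -527.1265,  204.8797]), 'eef_rot': array([-3.1404, -0.0001,  0.2878]), 'wrist_force': array([0.2569, 0.5996, 0.1221]), 'moment': array([-0.0265, -0.0523, -0.0332]), 'finger_gap': 94.04087775762689}
side {'intrinsics': array([[489.0945,   0.    , 250.0099],
       [  0.    , 489.0945, 186.5882],
       [  0.    ,   0.    ,   1.    ]]), 'camera_from_world': array([[    0.9948,    -0.1008,    -0.0148,  -559.4536],
       [    0.0713,     0.5849,     0.8079,  -137.838 ],
       [   -0.0728,    -0.8048,     0.5891, -1560.4303],
       [    0.    ,     0.    ,     0.    ,     1.    ]])}
top {'intrinsics': array([[416.6062,   0.    , 248.1741],
       [  0.    , 416.6062, 191.6968],
       [  0.    ,   0.    ,   1.    ]]), 'camera_from_world': array([[   -0.001 ,    -1.    ,    -0.0025,   -34.3956],
       [    0.9804,    -0.0015,     0.1969,  -551.4373],
       [   -0.1969,    -0.0023,     0.9804, -1183.2319],
       [    0.    ,     0.    ,     0.    ,     1.    ]])}
```

View pics/side0.png

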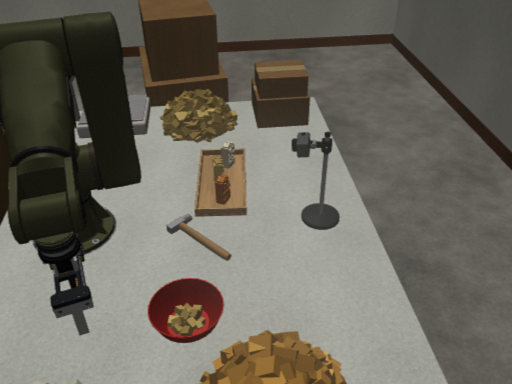

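View pics/top0.png

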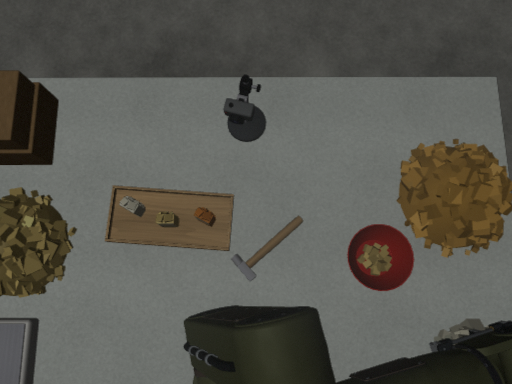

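The side view shows the tray at about (222,182) with the amber lump at (222,188), and the camera head at (303,145). In the top view, amber is at (205,215), pale (165,218), white (131,204) and the camera head (238,108). I'll zoom in and use the depth.

```bash
cat > h.py <<'E'
import numpy as np, cv2
from cell import manip
np.set_printoptions(precision=3,suppress=True)
def cloud(n,im,d):
    i=manip.camera_info(n);K=np.array(i["intrinsics"]);T=np.array(i["camera_from_world"])
    v,u=np.mgrid[:384,:512]
    p=np.stack([(u-K[0,2])/K[0,0]*d,-(v-K[1,2])/K[1,1]*d,-d],-1)
    return (p-T[:3,3])@T[:3,:3]
def load(n,k=0):
    z=np.load(f"{n}{k}.npz"); return z["im"],z["d"],cloud(n,z["im"],z["d"])
def crop(im,a,f,name):
    u0,u1,v0,v1=a; cv2.imwrite(name,cv2.resize(im[v0:v1,u0:u1,::-1],None,fx=f,fy=f,interpolation=cv2.INTER_CUBIC))
E
python3 - <<'E'
from h import *
a,da,ca=load("side"); b,db,cb=load("top")
crop(a,(190,345,125,235),5,"pics/s1.png"); crop(b,(100,270,70,260),3.1,"pics/t1.png")
t=cb[195:245,100:240]
print("tray heights",np.percentile(t[...,2],[5,25,50,75,99]))
# amber mask
for n,im,c in(("s",a,ca),("t",b,cb)):
    h=cv2.cvtColor(im,cv2.COLOR_RGB2HSV).astype(int)
    X=c[...,0];Y=c[...,1];Z=c[...,2]
    m=(Z>45)&(Z<130)&(X>400)&(X<720)&(Y>-150)&(Y<320)
    k,l,st,ce=cv2.connectedComponentsWithStats(m.astype(np.uint8))
    for i in range(1,k):
        if st[i,4]>25:
            q=c[l==i]; print(n,ce[i],st[i,4],"min",q.min(0),"max",q.max(0),"med",np.median(q,0),"rgb",im[l==i].mean(0))
E
```

```text
tray heights [  0.903   7.435  10.08   13.726 105.424]
s [223.006 168.489] 658 min [454.938  55.559  45.252] max [536.052 319.158 107.473] med [486.243 177.475  82.044] rgb [102.48   84.904  62.366]
t [132.797 204.797] 251 min [483.7   277.123  45.434] max [536.392 319.431 109.518] med [505.578 294.317  93.931] rgb [83.976 81.538 71.753]
t [204.576 215.116] 250 min [453.664  62.322  45.744] max [500.142 118.832 110.937] med [475.114  88.802  96.388] rgb [80.004 53.596 29.768]
t [166.625 218.596] 280 min [452.074 174.568  45.31 ] max [490.048 227.59  108.486] med [465.83  196.814  95.572] rgb [77.525 68.575 44.664]
```

View pics/s1.png

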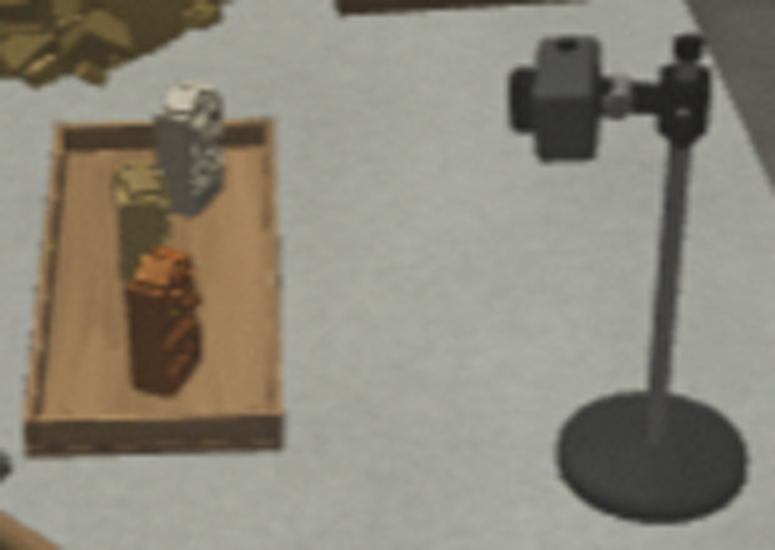

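View pics/t1.png

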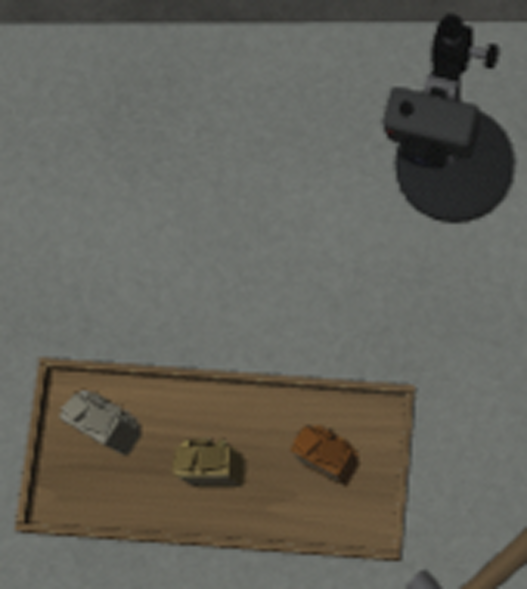

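Run:
```python
from h import *
D={n:load(n) for n in("side","top")}
# tray floor height & outline
b,db,cb=D["top"]; a,da,ca=D["side"]
print("floor z top/side",np.median(cb[225:240,120:150,2]),np.median(ca[200:208,205:213,2]), "table z",np.median(cb[270:290,100:180,2]),np.median(ca[230:250,250:280,2]))
cen={"amber":(475,89),"pale":(467,197),"white":(506,294)}
for k,(x,y) in cen.items():
    for n,(im,d,c) in D.items():
        m=(abs(c[...,0]-x)<45)&(abs(c[...,1]-y)<45)&(c[...,2]>85)&(c[...,2]<125)
        r=cv2.minAreaRect(c[m][:,:2].astype(np.float32))
        print(k,n,m.sum(),"rect",np.round(r[0],1),np.round(r[1],1),round(r[2],1), "zpct",np.percentile(c[m][:,2],[50,95]))
# normals of side view surfaces for amber
dx=np.roll(ca,-1,1)-np.roll(ca,1,1); dy=np.roll(ca,-1,0)-np.roll(ca,1,0)
N=np.cross(dx,dy); N/=np.linalg.norm(N,axis=-1,keepdims=True)+1e-9
m=(abs(ca[...,0]-475)<40)&(abs(ca[...,1]-80)<40)&(ca[...,2]>20)&(ca[...,2]<90)&(abs(N[...,2])<0.35)
n=N[m]*-np.sign(N[m][:,1:2]); print(m.sum(),np.histogram(np.degrees(np.arctan2(n[:,1],n[:,0])),bins=np.arange(-180,1,15)))
# camera head
for n,(im,d,c) in D.items():
    m=(c[...,0]>600)&(c[...,0]<850)&(abs(c[...,1])<90)&(c[...,2]>150)&(c[...,2]<330)
    v,u=np.nonzero(m); print(n,m.sum(),u.min(),u.max(),v.min(),v.max(),c[m].min(0),c[m].max(0))
crop(a,(285,340,125,165),14,"pics/s2.png"); crop(b,(215,275,65,145),7,"pics/t2.png")
```

```text
floor z top/side 9.649171201927725 8.64687448318123 table z 1.530496113403026 0.34038283781989476
amber side 116 rect [483.4  86.1] [52.6 33.6] 49.6 zpct [ 95.932 103.161]
amber top 208 rect [479.6  90.5] [52.2 35.4] 61.6 zpct [ 98.681 105.515]
pale side 87 rect [473.6 197.6] [35.1 56.7] 2.8 zpct [ 96.471 105.672]
pale top 208 rect [469.6 201.1] [53.  33.1] 89.5 zpct [ 98.295 106.047]
white side 95 rect [512.9 302. ] [53.2 37.6] 62.2 zpct [ 94.731 103.832]
white top 217 rect [510.  304.3] [53.6 35.5] 60.5 zpct [ 97.498 105.576]
157 (array([15,  4, 13, 17, 12,  9,  5, 13, 16, 17, 21, 15]), array([-180, -165, -150, -135, -120, -105,  -90,  -75,  -60,  -45,  -30,
        -15,    0]))
side 783 292 332 132 180 [687.745 -71.824 152.379] [803.622  21.959 316.428]
top 940 224 260 74 123 [684.102 -66.224 173.544] [803.666  24.852 318.828]
```

View pics/s2.png

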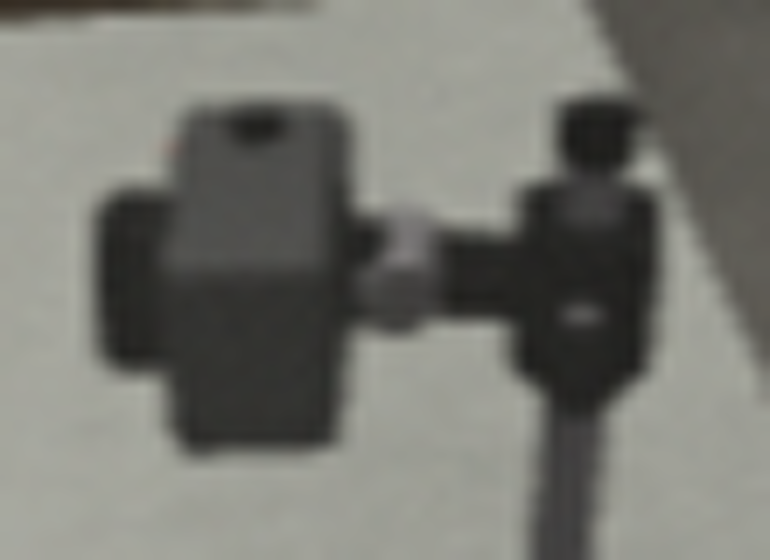

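View pics/t2.png

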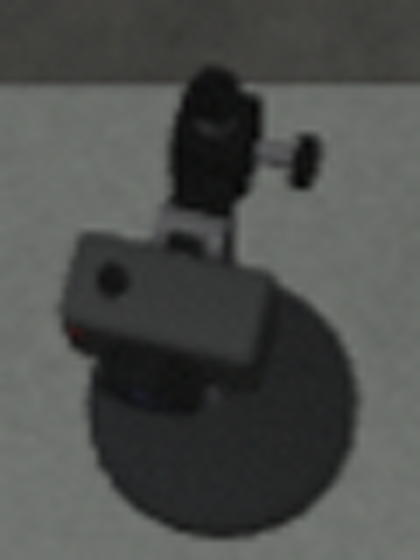

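Run:
```python
from h import *
D={n:load(n) for n in("side","top")}
def fit(P):
    for _ in range(4):
        c=np.median(P,0) if _==0 else P.mean(0); n=np.linalg.svd(P-c)[2][2]; r=(P-c)@n; P=P[abs(r)<max(2.5*np.std(r)*.8,1.)]
    return c,n,r.std(),len(P)
def poly(n,pts,er=2):
    m=np.zeros((384,512),np.uint8); cv2.fillPoly(m,[np.round(pts).astype(np.int32)],1); 
    if er: m=cv2.erode(m,np.ones((er,er),np.uint8))
    return D[n][2][m>0]
o=np.array([215,65]); A=poly("top",np.array([(85,235),(275,275),(250,370),(65,320)])/7+o,3)
o=np.array([285,125]); B=poly("side",np.array([(190,110),(340,105),(335,262),(170,262)])/14+o,3)
C=poly("side",np.array([(172,278),(335,274),(332,445),(187,448)])/14+o,3)
L=poly("side",np.array([(100,195),(165,195),(165,365),(105,365)])/14+o,2)
for k,P in(("topplane top",A),("topplane side",B),("-y face side",C),("barrel",L)):
    c,n,s,N=fit(P); n=n*np.sign(n[np.argmax(abs(n))]); print(k,"c",c,"n",n,"rms",s,N, "yaw",np.degrees(np.arctan2(n[1],n[0])))
# box rect in plane
for P in(A,B): print(P.min(0),P.max(0))
# amber narrow side in side view: zoom 5 offset 190,125: polygon (130,300),(185,300),(165,385),(138,380)
S=poly("side",np.array([(130,293),(188,310),(163,390),(136,383)])/5+[190,125],2)
c,n,s,N=fit(S); print("amber side",c,n*np.sign(-n[1]),s,N,np.degrees(np.arctan2(n[1],n[0])))
# image edges amber top view
b,_,cb=D["top"]; crop(b,(190,222,200,232),18,"pics/t3.png"); crop(D["side"][0],(208,240,170,210),14,"pics/s3.png")
```

```text
topplane top c [713.962 -13.684 297.775] n [ 0.904 -0.2    0.378] rms 8.38586917403603 313 yaw -12.488870953110013
topplane side c [722.09  -18.716 294.241] n [-0.106  0.037  0.994] rms 1.275757432616621 92 yaw 160.65383216822124
-y face side c [716.503 -48.849 270.339] n [0.245 0.966 0.086] rms 1.949234855673736 99 yaw 75.77095355760734
barrel c [697.409 -18.117 270.859] n [ 0.984 -0.172  0.039] rms 4.165648164359347 60 yaw -9.940012462910133
[307.578 -47.874 287.362] [ 737.035   21.846 1268.567]
[700.92  -49.137 289.362] [740.103  10.195 297.497]
amber side [474.278  59.59   57.364] [ 0.999 -0.04  -0.033] 8.536551500972237 148 -2.318195443730635
```

View pics/t3.png

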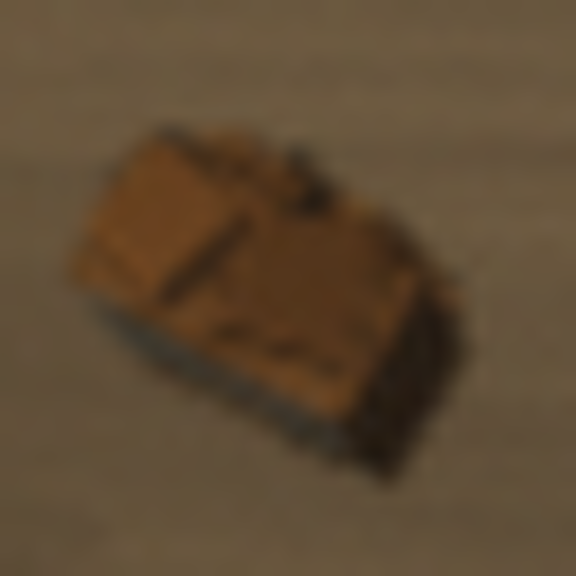

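View pics/s3.png

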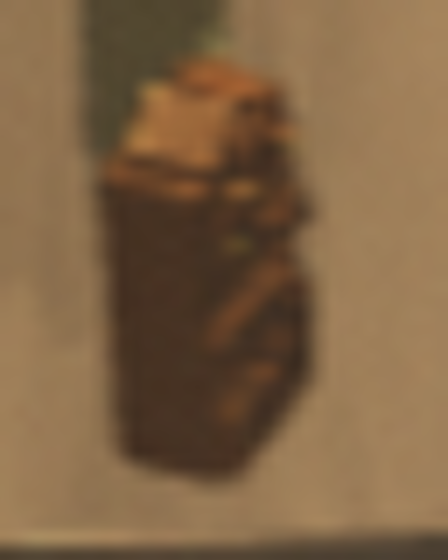

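Run:
```python
from h import *
D={n:load(n) for n in("side","top")}
def fit(P):
    P=P[(P[:,2]<330)]
    c=np.median(P,0)
    for _ in range(6):
        n=np.linalg.svd(P-c,full_matrices=False)[2][2]; r=(P-c)@n; P=P[abs(r)<max(2*r.std(),1.5)]; c=P.mean(0)
    return c,n*np.sign(n[np.argmax(abs(n))]),r.std(),len(P)
def poly(n,pts,er=3):
    m=np.zeros((384,512),np.uint8); cv2.fillPoly(m,[np.round(pts).astype(np.int32)],1); 
    return D[n][2][cv2.erode(m,np.ones((er,er),np.uint8))>0]
A=poly("top",np.array([(85,235),(275,275),(250,370),(65,320)])/7+[215,65],5)
print("top",fit(A))
def ray(n,uv,z):
    i=manip.camera_info(n);K=np.array(i["intrinsics"]);T=np.array(i["camera_from_world"]);R=T[:3,:3]
    o=-R.T@T[:3,3]; d=R.T@np.array([(uv[0]-K[0,2])/K[0,0],-(uv[1]-K[1,2])/K[1,1],-1]); return o+d*(z-o[2])/d[2]
print("amber top-view corners")
for uv,z in(((75,275),97),((335,410),97),((425,270),97),((160,130),97),((385,480),8)): print(ray("top",np.array(uv)/18+[190,200]-.5*0,z))
print("box top-view corners z297")
P=[ray("top",np.array(p)/7+[215,65],296) for p in((85,235),(275,275),(250,370),(65,320))]
for p in P: print(p)
# barrel/box points in each view, projected into lens frame
yaw=np.radians(-13);t=.11
Rz=np.array([[np.cos(yaw),-np.sin(yaw),0],[np.sin(yaw),np.cos(yaw),0],[0,0,1]]);Ry=np.array([[np.cos(t),0,-np.sin(t)],[0,1,0],[np.sin(t),0,np.cos(t)]]);R=Rz@Ry
for n in D:
    c=D[n][2]; m=(c[...,0]>660)&(c[...,0]<750)&(abs(c[...,1])<90)&(c[...,2]>200)&(c[...,2]<330)
    q=(c[m]-[715,-15,265])@R
    print(n,m.sum())
    for a in(0,1,2): print("  hist",a,list(zip(*[x.tolist() for x in np.histogram(q[:,a],bins=np.arange(-60,61,5))][::-1])))
```

```text
top (array([714.54 , -15.299, 294.623]), array([-0.105,  0.027,  0.994]), np.float64(1.551608895207741), 193)
amber top-view corners
[474.911 118.1    97.   ]
[453.474  76.732  97.   ]
[475.63   62.936  97.   ]
[498.03  105.215  97.   ]
[452.682  76.797   8.   ]
box top-view corners z297
[739.86   16.547 296.   ]
[724.546 -51.07  296.   ]
[688.883 -42.113 296.   ]
[707.737  23.341 296.   ]
side 405
  hist 0 [(-60, 0), (-55, 0), (-50, 0), (-45, 0), (-40, 0), (-35, 0), (-30, 0), (-25, 21), (-20, 20), (-15, 18), (-10, 32), (-5, 41), (0, 43), (5, 45), (10, 42), (15, 43), (20, 41), (25, 37), (30, 16), (35, 6), (40, 0), (45, 0), (50, 0), (55, 0)]
  hist 1 [(-60, 0), (-55, 0), (-50, 0), (-45, 0), (-40, 28), (-35, 97), (-30, 41), (-25, 21), (-20, 20), (-15, 45), (-10, 30), (-5, 24), (0, 24), (5, 12), (10, 14), (15, 10), (20, 15), (25, 12), (30, 9), (35, 3), (40, 0), (45, 0), (50, 0), (55, 0)]
  hist 2 [(-60, 0), (-55, 0), (-50, 0), (-45, 0), (-40, 0), (-35, 0), (-30, 0), (-25, 0), (-20, 1), (-15, 20), (-10, 19), (-5, 25), (0, 30), (5, 37), (10, 43), (15, 38), (20, 43), (25, 128), (30, 21), (35, 0), (40, 0), (45, 0), (50, 0), (55, 0)]
top 638
  hist 0 [(-60, 0), (-55, 0), (-50, 0), (-45, 0), (-40, 0), (-35, 0), (-30, 45), (-25, 24), (-20, 32), (-15, 88), (-10, 75), (-5, 58), (0, 67), (5, 59), (10, 59), (15, 57), (20, 33), (25, 9), (30, 22), (35, 10), (40, 0), (45, 0), (50, 0), (55, 0)]
  hist 1 [(-60, 0), (-55, 0), (-50, 0), (-45, 0), (-40, 0), (-35, 38), (-30, 35), (-25, 36), (-20, 35), (-15, 49), (-10, 55), (-5, 55), (0, 55), (5, 54), (10, 49), (15, 46), (20, 34), (25, 29), (30, 40), (35, 26), (40, 2), (45, 0), (50, 0), (55, 0)]
  hist 2 [(-60, 0), (-55, 0), (-50, 0), (-45, 0), (-40, 0), (-35, 0), (-30, 0), (-25, 0), (-20, 0), (-15, 3), (-10, 9), (-5, 12), (0, 17), (5, 16), (10, 42), (15, 59), (20, 74), (25, 266), (30, 136), (35, 4), (40, 0), (45, 0), (50, 0), (55, 0)]
```

Run:
```python
from h import *
from scipy.optimize import least_squares
D={n:load(n) for n in("side","top")}
for yaw in(-12,-14,-16):
    yaw=np.radians(yaw);t=.11
    Rz=np.array([[np.cos(yaw),-np.sin(yaw),0],[np.sin(yaw),np.cos(yaw),0],[0,0,1]]);Ry=np.array([[np.cos(t),0,-np.sin(t)],[0,1,0],[np.sin(t),0,np.cos(t)]]);R=Rz@Ry
    Q=[]
    for n in D:
        c=D[n][2]; m=(c[...,0]>660)&(c[...,0]<750)&(abs(c[...,1])<90)&(c[...,2]>200)&(c[...,2]<330)
        q=(c[m]-[715,-15,265])@R
        b=q[(q[:,0]<-19)&(abs(q[:,1])<25)&(q[:,2]<24)]; Q.append(b)
        f=lambda s:np.hypot(b[:,1]-s[0],b[:,2]-s[1])-19
        r=least_squares(f,[0,0],loss="soft_l1"); s=r.x
        print(n,len(b),"axis yz",s,"rms",np.std(f(s)),"x min",np.sort(b[:,0])[:6], "lens world",np.array([715,-15,265])+R@[np.percentile(b[:,0],4),s[0],s[1]])
    for q in Q:
        if yaw<-.23 and yaw>-.26: print(q[::4])
```

```text
side 20 axis yz [5.348 2.143] rms 1.9047224144050279 x min [-24.737 -24.508 -24.348 -24.292 -24.144 -24.126] lens world [692.001  -4.643 264.434]
top 64 axis yz [4.045 4.015] rms 5.2484326970275585 x min [-28.287 -28.247 -27.504 -27.325 -27.318 -27.246] lens world [688.76   -5.287 265.982]
side 20 axis yz [4.548 2.177] rms 1.8903962276218287 x min [-24.226 -24.225 -24.006 -23.922 -23.909 -23.886] lens world [692.505  -4.704 264.504]
top 63 axis yz [3.342 3.991] rms 5.284966075626564 x min [-28.034 -27.919 -27.795 -27.382 -27.362 -27.34 ] lens world [688.768  -5.016 265.937]
[[-23.886   1.157  22.346]
 [-23.922  -4.949  15.76 ]
 [-23.732 -10.81   12.447]
 [-23.885 -13.781   7.421]
 [-24.225 -15.193   1.44 ]]
[[-20.756  20.089  15.794]
 [-20.076   9.45   22.339]
 [-22.148   6.311  23.046]
 [-25.782  13.294  20.713]
 [-21.937  -6.55   23.886]
 [-27.795  15.683  16.431]
 [-26.532   5.358  20.776]
 [-23.261  -9.34   21.616]
 [-26.314  14.437   2.439]
 [-27.042   2.991  15.103]
 [-25.627  -7.213  18.831]
 [-26.66   12.166  -4.15 ]
 [-27.086   0.828   7.426]
 [-26.037  -9.608  12.75 ]
 [-26.806   1.565  -4.189]
 [-27.919  -9.955  10.233]]
side 19 axis yz [3.411 1.701] rms 1.8420669969863959 x min [-24.276 -23.911 -23.735 -23.683 -23.633 -23.612] lens world [692.817  -5.091 264.055]
top 63 axis yz [2.555 4.032] rms 5.281808825733524 x min [-28.321 -27.758 -27.746 -27.651 -27.634 -27.557] lens world [688.813  -4.833 265.967]
```

Measured so far, with both views agreeing to a few mm:
- **Amber:** centre about (477, 92), yaw about −28°.
- **Lens:** about (690, −5, 265), yaw about −14°, tilt about 0.11 rad.

I'll move over the tray at the current height first, then turn.

Request:
{"method": "play_rows", "body": {
  "commands": [
    {"x": 0.03,"y": -0.0315,"grip": 1},
    {"x": 0.03,"y": -0.0315},
    {"x": 0.03,"y": -0.0315},
    {"x": 0.03,"y": -0.0315},
    {"x": 0.03,"y": -0.0315},
    {"x": 0.03,"y": -0.0315},
    {"x": 0.03,"y": -0.0315},
    {"x": 0.03,"y": -0.0315},
    {"x": 0.03,"y": -0.0315},
    {"x": 0.03,"y": -0.0315},
    {"x": 0.03,"y": -0.0315},
    {"x": 0.03,"y": -0.0315},
    {"x": 0.03,"y": -0.0315},
    {"x": 0.03,"y": -0.0315},
    {"x": 0.03,"y": -0.0315},
    {"x": 0.03,"y": -0.0315}
  ],
  "squeeze": 25
}}

```text
$.commands[0]: bad value
```

Request:
{"method": "play_rows", "body": {
  "commands": [
    {"wz": -10.5},
    {"wz": -10.5},
    {"wz": -10.5},
    {"wz": -10.5},
    {"wz": -10.5},
    {"wz": -10.5},
    {"wz": -10.5},
    {"wz": -10.5},
    {"wz": -10.5},
    {"wz": -10.5},
    {"wz": -10.5},
    {"wz": -10.5},
    {"wz": -10},
    {}
  ]
}}

```text
$.commands[0]: bad value
```

Rows probably need every field filled in.

Request:
{"method": "play_rows", "body": {
  "commands": [
    {"x": 0.03,"y": -0.0315,"z": 0,"wx": 0,"wy": 0,"wz": 0,"grip": 1},
    {"x": 0.03,"y": -0.0315,"z": 0,"wx": 0,"wy": 0,"wz": 0,"grip": 1},
    {"x": 0.03,"y": -0.0315,"z": 0,"wx": 0,"wy": 0,"wz": 0,"grip": 1},
    {"x": 0.03,"y": -0.0315,"z": 0,"wx": 0,"wy": 0,"wz": 0,"grip": 1},
    {"x": 0.03,"y": -0.0315,"z": 0,"wx": 0,"wy": 0,"wz": 0,"grip": 1},
    {"x": 0.03,"y": -0.0315,"z": 0,"wx": 0,"wy": 0,"wz": 0,"grip": 1},
    {"x": 0.03,"y": -0.0315,"z": 0,"wx": 0,"wy": 0,"wz": 0,"grip": 1},
    {"x": 0.03,"y": -0.0315,"z": 0,"wx": 0,"wy": 0,"wz": 0,"grip": 1},
    {"x": 0.03,"y": -0.0315,"z": 0,"wx": 0,"wy": 0,"wz": 0,"grip": 1},
    {"x": 0.03,"y": -0.0315,"z": 0,"wx": 0,"wy": 0,"wz": 0,"grip": 1},
    {"x": 0.03,"y": -0.0315,"z": 0,"wx": 0,"wy": 0,"wz": 0,"grip": 1},
    {"x": 0.03,"y": -0.0315,"z": 0,"wx": 0,"wy": 0,"wz": 0,"grip": 1},
    {"x": 0.03,"y": -0.0315,"z": 0,"wx": 0,"wy": 0,"wz": 0,"grip": 1},
    {"x": 0.03,"y": -0.0315,"z": 0,"wx": 0,"wy": 0,"wz": 0,"grip": 1},
    {"x": 0.03,"y": -0.0315,"z": 0,"wx": 0,"wy": 0,"wz": 0,"grip": 1},
    {"x": 0.03,"y": -0.0315,"z": 0,"wx": 0,"wy": 0,"wz": 0,"grip": 1}
  ],
  "squeeze": 25
}}

```text
clock: 2.1
eef_pos: [473.7, 93.6, 205.2]
eef_rot: [-3.142, 0.0, 0.288]
wrist_force: [0.5, -0.8, -0.6]
finger_gap: 94.0
```

Request:
{"method": "play_rows", "body": {
  "commands": [
    {"x": 0,"y": 0,"z": 0,"wx": 0,"wy": 0,"wz": -10.5,"grip": 1},
    {"x": 0,"y": 0,"z": 0,"wx": 0,"wy": 0,"wz": -10.5,"grip": 1},
    {"x": 0,"y": 0,"z": 0,"wx": 0,"wy": 0,"wz": -10.5,"grip": 1},
    {"x": 0,"y": 0,"z": 0,"wx": 0,"wy": 0,"wz": -10.5,"grip": 1},
    {"x": 0,"y": 0,"z": 0,"wx": 0,"wy": 0,"wz": -10.5,"grip": 1},
    {"x": 0,"y": 0,"z": 0,"wx": 0,"wy": 0,"wz": -10.5,"grip": 1},
    {"x": 0,"y": 0,"z": 0,"wx": 0,"wy": 0,"wz": -10.5,"grip": 1},
    {"x": 0,"y": 0,"z": 0,"wx": 0,"wy": 0,"wz": -10.5,"grip": 1},
    {"x": 0,"y": 0,"z": 0,"wx": 0,"wy": 0,"wz": -10.5,"grip": 1},
    {"x": 0,"y": 0,"z": 0,"wx": 0,"wy": 0,"wz": -10.5,"grip": 1},
    {"x": 0,"y": 0,"z": 0,"wx": 0,"wy": 0,"wz": -10.5,"grip": 1},
    {"x": 0,"y": 0,"z": 0,"wx": 0,"wy": 0,"wz": -10.5,"grip": 1},
    {"x": 0,"y": 0,"z": 0,"wx": 0,"wy": 0,"wz": -9.5,"grip": 1},
    {"x": 0,"y": 0,"z": 0,"wx": 0,"wy": 0,"wz": 0,"grip": 1}
  ]
}}

```text
clock: 3.85
eef_pos: [473.2, 92.1, 205.2]
eef_rot: [-3.141, -0.0, 2.652]
wrist_force: [0.0, -0.1, 0.6]
finger_gap: 93.6
```

Request:
{"method": "play_rows", "body": {
  "commands": [
    {"x": -0.003,"y": 0.002,"z": 0.04,"wx": 0,"wy": 0,"wz": 0,"grip": 1},
    {"x": 0,"y": 0,"z": 0.04,"wx": 0,"wy": 0,"wz": 0,"grip": 1},
    {"x": 0,"y": 0,"z": 0,"wx": 0,"wy": 0,"wz": 0,"grip": 1}
  ]
}}

```text
clock: 4.22
eef_pos: [475.5, 92.4, 123.5]
eef_rot: [-3.139, -0.004, 2.649]
wrist_force: [-0.3, 0.4, 0.7]
finger_gap: 94.5
```

Run:
```python
from h import *
print(manip.read_state())
for n in("side","top"):
    im,d=manip.camera(n); np.savez(f"{n}1.npz",im=im,d=d)
    crop(im,(180,300,100,220) if n=="side" else (150,260,160,260),5,f"pics/{n}_pre.png")
```

```text
{'clock': 4.225, 'joints': array([ 0.116,  0.246,  1.793,  0.   ,  1.108, -0.962]), 'qd': array([ 0.   , -0.051, -0.067, -0.   ,  0.053, -0.015]), 'effort': array([ -0.03 , -43.519, -29.018,   0.023,  -0.906,   0.038]), 'eef_pos': array([475.54 ,  92.361, 123.504]), 'eef_rot': array([-3.139, -0.004,  2.649]), 'wrist_force': array([-0.281,  0.433,  0.732]), 'moment': array([ 0.05 , -0.161,  0.004]), 'finger_gap': 94.4539389131988}
```

View pics/side_pre.png

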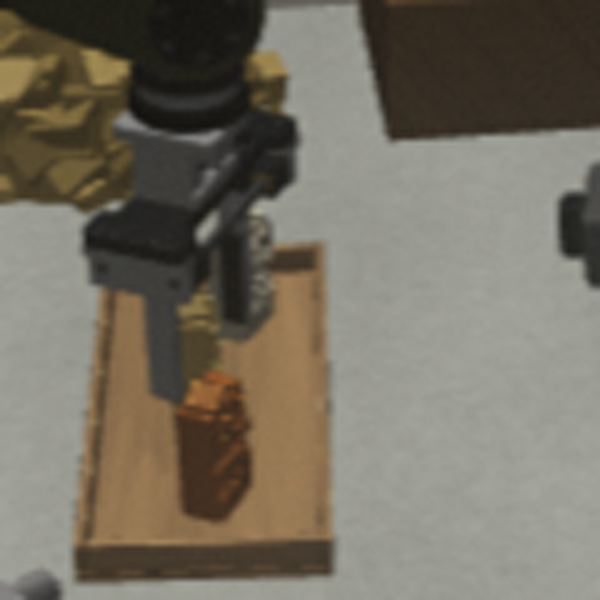

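View pics/top_pre.png

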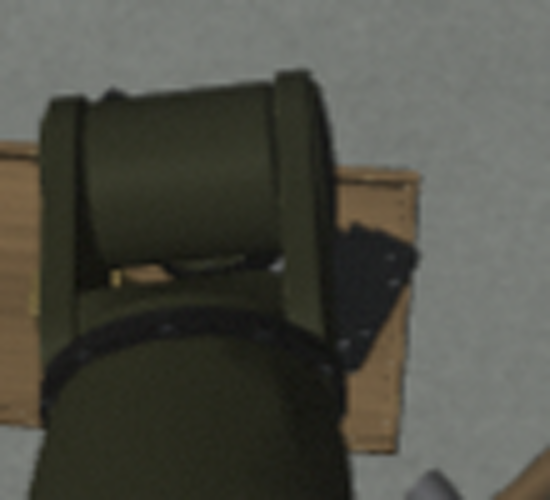

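The side view shows the near finger at about (213,178), just above and in front of the amber lump, whose top is at about (223,178). I'll check alignment by projecting the estimated lump and the finger pads into the picture.

```bash
cat >> h.py <<'E'
def proj(n,P):
    i=manip.camera_info(n);K=np.array(i["intrinsics"]);T=np.array(i["camera_from_world"])
    c=np.atleast_2d(P)@T[:3,:3].T+T[:3,3]; return np.stack([K[0,0]*c[:,0]/-c[:,2]+K[0,2],K[1,1]*-c[:,1]/-c[:,2]+K[1,2]],1)
def rotz(a): return np.array([[np.cos(a),-np.sin(a),0],[np.sin(a),np.cos(a),0],[0,0,1]])
def roty(a): return np.array([[np.cos(a),0,np.sin(a)],[0,1,0],[-np.sin(a),0,np.cos(a)]])
def lumpbox(o,R,x1=14): 
    return np.array([[x,y,z] for z in(0,96) for x,y in((-14,-26),(x1,-26),(x1,26),(-14,26))])@R.T+o
def draw(im,n,P,a,f,name,extra=()):
    u0,u1,v0,v1=a; s=cv2.resize(im[v0:v1,u0:u1,::-1],None,fx=f,fy=f,interpolation=cv2.INTER_CUBIC)
    q=lambda p:tuple(np.round((proj(n,p)[0]-[u0,v0]+.5)*f).astype(int).tolist())
    for i in range(4):
        for A,B in((i,(i+1)%4),(i+4,(i+1)%4+4),(i,i+4)): cv2.line(s,q(P[A]),q(P[B]),(0,255,0),1)
    for e in extra: cv2.circle(s,q(e),4,(0,0,255),1)
    cv2.imwrite(name,s)
E
python3 - <<'E'
from h import *
P=lumpbox(np.array([477.5,93,8]),rotz(np.radians(-28)))
t=np.array([475.5,92.4,123.5]);ty=np.array([.469,.883,0])
ex=[t-ty*47,t+ty*47,t]
im=load("side",1)[0]; draw(im,"side",P,(200,250,150,215),9,"pics/os.png",ex)
im=load("top",0)[0]; draw(im,"top",P,(190,222,200,232),18,"pics/ot.png")
s,t=cv2.imread("pics/os.png"),cv2.imread("pics/ot.png"); H=max(len(s),len(t)); 
cv2.imwrite("pics/o2.png",cv2.resize(np.hstack([cv2.copyMakeBorder(i,0,H-len(i),0,0,0) for i in(s,t)]),None,fx=.75,fy=.75))
E
```

```text
(no output)
```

View pics/o2.png

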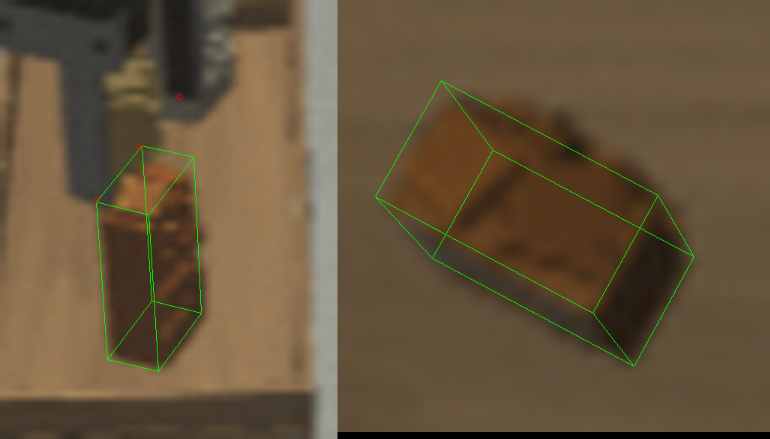

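The overlay fits the lump in both views. Next I descend to a grasp point about 60 mm up the lump and close.

Request:
{"method": "play_rows", "body": {
  "commands": [
    {"x": -0.0015,"y": 0.0015,"z": 0.015,"wx": 0,"wy": 0,"wz": 0,"grip": 1},
    {"x": 0,"y": 0,"z": 0.02,"wx": 0,"wy": 0,"wz": 0,"grip": 1},
    {"x": 0,"y": 0,"z": 0.02,"wx": 0,"wy": 0,"wz": 0,"grip": 1},
    {"x": 0,"y": 0,"z": 0.0195,"wx": 0,"wy": 0,"wz": 0,"grip": 1},
    {"x": 0,"y": 0,"z": 0,"wx": 0,"wy": 0,"wz": 0,"grip": 1},
    {"x": 0,"y": 0,"z": 0,"wx": 0,"wy": 0,"wz": 0,"grip": 1}
  ]
}}

```text
clock: 5.08
eef_pos: [479.5, 93.2, 51.8]
eef_rot: [3.141, 0.001, 2.653]
wrist_force: [-0.0, 0.3, -0.0]
finger_gap: 93.7
```

Request:
{"method": "play_rows", "body": {
  "commands": [
    {"x": 0,"y": 0,"z": 0,"wx": 0,"wy": 0,"wz": 0,"grip": 0.65},
    {"x": 0,"y": 0,"z": 0,"wx": 0,"wy": 0,"wz": 0,"grip": 0.6},
    {"x": 0,"y": 0,"z": 0,"wx": 0,"wy": 0,"wz": 0,"grip": 0.5},
    {"x": 0,"y": 0,"z": 0,"wx": 0,"wy": 0,"wz": 0,"grip": 0.4},
    {"x": 0,"y": 0,"z": 0,"wx": 0,"wy": 0,"wz": 0,"grip": 0.3},
    {"x": 0,"y": 0,"z": 0,"wx": 0,"wy": 0,"wz": 0,"grip": 0.3}
  ],
  "squeeze": 25
}}

```text
clock: 5.82
eef_pos: [478.8, 93.0, 50.9]
eef_rot: [-3.141, -0.0, 2.653]
wrist_force: [-0.4, -1.0, 0.8]
finger_gap: 51.7
```

Request:
{"method": "play_rows", "body": {
  "commands": [
    {"x": 0,"y": 0,"z": -0.005,"wx": 0,"wy": 0,"wz": 0,"grip": 0.3},
    {"x": 0,"y": 0,"z": -0.015,"wx": 0,"wy": 0,"wz": 0,"grip": 0.3},
    {"x": 0,"y": 0,"z": -0.02,"wx": 0,"wy": 0,"wz": 0,"grip": 0.3},
    {"x": 0,"y": 0,"z": -0.02,"wx": 0,"wy": 0,"wz": 0,"grip": 0.3},
    {"x": 0,"y": 0,"z": -0.02,"wx": 0,"wy": 0,"wz": 0,"grip": 0.3},
    {"x": 0,"y": 0,"z": -0.02,"wx": 0,"wy": 0,"wz": 0,"grip": 0.3},
    {"x": 0,"y": 0,"z": -0.02,"wx": 0,"wy": 0,"wz": 0,"grip": 0.3},
    {"x": 0,"y": 0,"z": -0.02,"wx": 0,"wy": 0,"wz": 0,"grip": 0.3},
    {"x": 0,"y": 0,"z": -0.02,"wx": 0,"wy": 0,"wz": 0,"grip": 0.3},
    {"x": 0,"y": 0,"z": -0.015,"wx": 0,"wy": 0,"wz": 0,"grip": 0.3},
    {"x": 0,"y": 0,"z": -0.005,"wx": 0,"wy": 0,"wz": 0,"grip": 0.3},
    {"x": 0,"y": 0,"z": 0,"wx": 0,"wy": 0,"wz": 0,"grip": 0.3}
  ]
}}

```text
clock: 7.32
eef_pos: [478.9, 93.1, 230.9]
eef_rot: [3.142, -0.0, 2.653]
wrist_force: [0.3, 0.2, -2.1]
finger_gap: 52.0
```

Run:
```python
from h import *
s=manip.read_state();print(s["eef_pos"],s["eef_rot"],s["wrist_force"],s["finger_gap"],s["joints"])
im,d=manip.camera("side"); np.savez("side2.npz",im=im,d=d)
P=lumpbox(s["eef_pos"]+[-1,0,-43],rotz(np.radians(-28)))
draw(im,"side",P,(190,320,80,180),6,"pics/lift.png",[s["eef_pos"]])
# what pose change: target lump frame -> tool
from scipy.spatial.transform import Rotation as Ro
R0=Ro.from_euler("xyz",s["eef_rot"]).as_matrix(); Lp=rotz(np.radians(-28))
rel=R0.T@Lp; off=R0.T@np.array([-1,0,-43.])
lens=np.array([690,-5,265.]);RL=rotz(np.radians(-14))@roty(-.11)
Rt=RL@rel.T
o=lens+RL@[-200-20,0,-48.]
tcp=o-Rt@off
print("lump o",o,"tcp",tcp,"rpy",Ro.from_matrix(Rt).as_euler("xyz"))
print("shift in tool axes",R0.T@(tcp-s["eef_pos"]),"rotvec tool deg",np.degrees(Ro.from_matrix(R0.T@Rt).as_rotvec()))
```

```text
[478.866  93.132 230.89 ] [ 3.142 -0.     2.653] [ 0.292  0.188 -2.059] 51.979004553253404 [ 0.117  0.14   1.655  0.     1.346 -0.965]
lump o [482.938  46.626 193.139] tcp [479.323  48.012 235.976] rpy [3.142 0.11  2.897]
shift in tool axes [-21.591 -39.621  -5.088] rotvec tool deg [ -0.77   -6.271 -13.986]
```

View pics/lift.png

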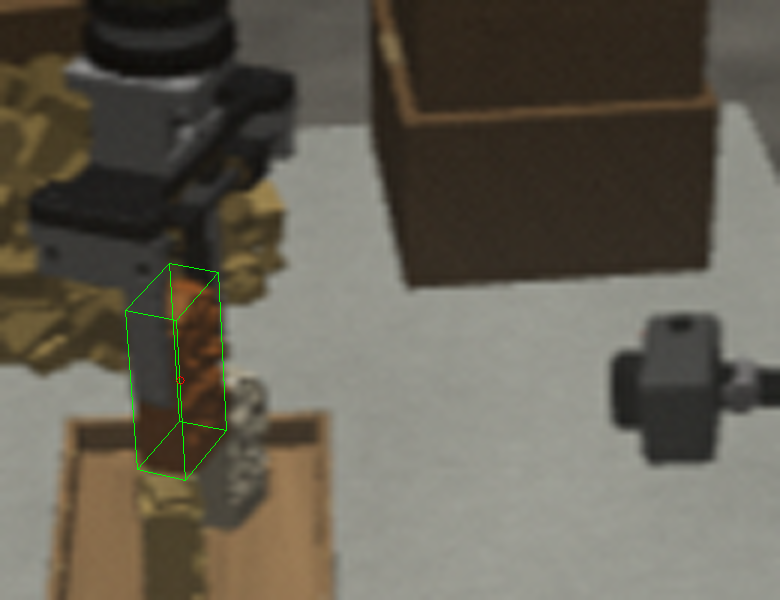

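The lump is held at its expected pose (overlay fits, gap 52 mm, about 2 N load). Now I move it in front of the lens.

Request:
{"method": "play_rows", "body": {
  "commands": [
    {"x": -0.004,"y": -0.007,"z": -0.001,"wx": 0,"wy": 0,"wz": 0,"grip": 0.3},
    {"x": -0.0068,"y": -0.0128,"z": -0.002,"wx": 0,"wy": 0,"wz": 0,"grip": 0.3},
    {"x": -0.0068,"y": -0.0128,"z": -0.002,"wx": 0,"wy": 0,"wz": 0,"grip": 0.3},
    {"x": -0.004,"y": -0.007,"z": 0,"wx": 0,"wy": 0,"wz": 0,"grip": 0.3},
    {"x": 0,"y": 0,"z": 0,"wx": -0.1,"wy": -0.6,"wz": -1.4,"grip": 0.3},
    {"x": 0,"y": 0,"z": 0,"wx": -0.15,"wy": -1.25,"wz": -2.8,"grip": 0.3},
    {"x": 0,"y": 0,"z": 0,"wx": -0.15,"wy": -1.25,"wz": -2.8,"grip": 0.3},
    {"x": 0,"y": 0,"z": 0,"wx": -0.15,"wy": -1.25,"wz": -2.8,"grip": 0.3},
    {"x": 0,"y": 0,"z": 0,"wx": -0.15,"wy": -1.25,"wz": -2.8,"grip": 0.3},
    {"x": 0,"y": 0,"z": 0,"wx": -0.1,"wy": -0.6,"wz": -1.4,"grip": 0.3},
    {"x": 0,"y": 0,"z": 0,"wx": 0,"wy": 0,"wz": 0,"grip": 0.3},
    {"x": 0,"y": 0,"z": 0,"wx": 0,"wy": 0,"wz": 0,"grip": 0.3},
    {"x": 0,"y": 0,"z": 0,"wx": 0,"wy": 0,"wz": 0,"grip": 0.3}
  ]
}}

```text
clock: 9.0
eef_pos: [479.5, 48.0, 235.9]
eef_rot: [3.141, 0.109, 2.897]
wrist_force: [1.2, 0.1, -2.0]
finger_gap: 51.8
```

Run:
```python
from h import *
from scipy.spatial.transform import Rotation as Ro
s=manip.read_state();print(s["clock"],s["eef_pos"],s["eef_rot"],s["wrist_force"],s["finger_gap"])
for n in("side","top"):
    im,d=manip.camera(n); np.savez(f"{n}3.npz",im=im,d=d)
    R=Ro.from_euler("xyz",s["eef_rot"]).as_matrix()
    rel=Ro.from_euler("xyz",[np.pi,0,2.653]).as_matrix().T@rotz(np.radians(-28)); RL=R@rel
    o=s["eef_pos"]+R@(Ro.from_euler("xyz",[np.pi,0,2.653]).as_matrix().T@[-1,0,-43.])
    P=lumpbox(o,RL)
    lens=np.array([690,-5,265.])
    RC=rotz(np.radians(-14))@roty(-.11)
    if n=="side": print("face in lens",RC.T@(o+RL@[20,0,48]-lens),"angles",np.arccos((RC*RL).sum(0)))
    draw(im,n,P,(190,320,80,180) if n=="side" else (170,290,70,230),6 if n=="side" else 3.7,f"pics/fin_{n}.png",[lens,lens-60*RC[:,0],lens-200*RC[:,0]])
    print(n,"lens/box moved? px diff", np.abs(im[130:165,292:312].astype(int)-load(n,0)[0][130:165,292:312]).mean() if n=="side" else np.abs(im[95:125,222:258].astype(int)-load(n,0)[0][95:125,222:258]).mean())
```

```text
9.0 [479.453  47.987 235.907] [3.141 0.109 2.897] [ 1.16   0.055 -2.015] 51.836051908096366
face in lens [-199.87    -0.003   -0.11 ] angles [0.001 0.001 0.002]
side lens/box moved? px diff 6.706666666666667
top lens/box moved? px diff 5.457407407407407
```

View pics/fin_side.png

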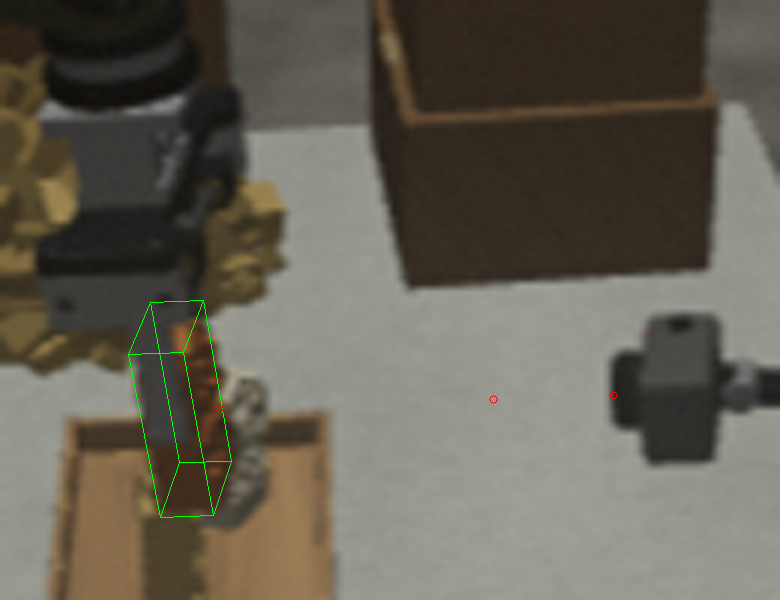

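View pics/fin_top.png

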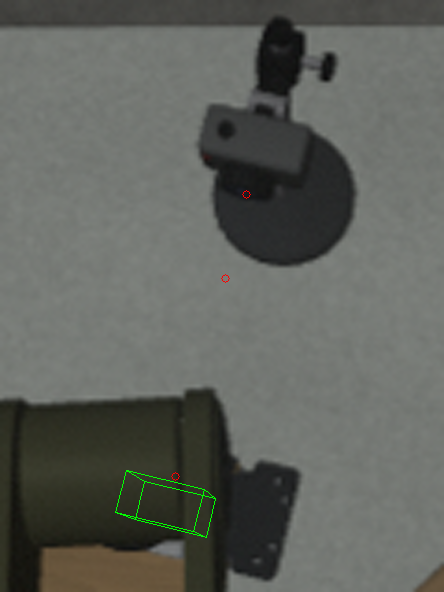

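Run:
```python
from h import *
for n in("side","top"):
    r=[]
    for k in(0,3):
        c=load(n,k)[2]; m=(c[...,0]>660)&(c[...,0]<850)&(abs(c[...,1])<90)&(c[...,2]>200)&(c[...,2]<330); r.append(np.median(c[m],0))
    print(n,r[0],r[1]-r[0])
s=manip.read_state();print(s["clock"],np.abs(s["qd"]).max(),s["finger_gap"]); print(manip.sign_off())
```

```text
side [739.171 -35.992 281.858] [-0.342  0.186 -0.226]
top [723.18  -20.502 291.271] [0.328 0.013 0.51 ]
9.1 0.0024811747971025516 51.907241030512054
the job is handed in; nothing more can be done
None
```

I picked the amber lump out of the tray by its narrow sides and handed the job in while the gripper was holding it in front of the lens. That took about 9 s of the 32 s allowed. No verdict is reported.

**Last checks**
- **Pose:** going by the arm's pose and my measured lens (about (690, −5, 265) mm, yaw −14°, looking down 0.11 rad), the crystal face is 200 mm from the lens. It sits within 1 mm of the line of sight and within 0.01 rad of square.
- **Accuracy:** the lens measurement itself is good to a few mm and a few hundredths of a rad, so the true error is larger than those figures. The two camera views agreed on the tilt and put the lens within 4 mm of each other.
- **Lump in the fingers:** the lump's outline, drawn from the arm's pose, matched the side picture after the lift and at the end. In the top view the arm hides the lump, so that match rests on one view.
- **Grip and stillness:** the opening is 52 mm, the load about 2 N, and the arm was at rest.
- **Camera:** the head shows less than 1 mm of shift against the first pictures.

**Not measured:** I didn't check the other two lumps, the bowl or the hammer at the end. No contact showed in the force readings at the end of each move. I couldn't see contact on the crystals directly. The pads were centred on the narrow sides, clear of them.

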